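# Tidy the tea trolley: stack the caddies, nest the tumblers

### The arm

A 6-joint arm with a two-finger parallel gripper is mounted at the origin on the work surface. World frame = base frame: x ahead of the robot, y to its left, z up, the work surface at z = 0. Lengths are in mm, angles in rad, forces in N, time in s.
With the tool pointing down it reaches from about 300 to 950 mm from the base axis. Payload 3.1 kg.
Tool frame: the origin (TCP) lies at the very end of the fingers, on their centre line; the grasp point (between the pads) lies 19 mm behind it; z points along the fingers, y is the line along which they close (so a half turn about z gives the same grasp; the last joint's range is limited). The gripper opens to 85 mm and grips with 20 to 120 N. Pads are 22 mm wide; open, the fingers measure 114 mm over their backs; the gripper's body (76 mm by 85 mm) begins 54 mm behind the grasp point. The pads swing forward as they close: fully open they stand 13 mm farther back than shut.
Start: joints at [1.089, 0.308, 1.634, -0, 1.2, -0.07], TCP at [250.188, 572.746, 231.272] pointing down, gripper open.
Joint ranges: [-3.06, 3.06], [-0.79, 1.96], [0.05, 2.63], [-1.19, 4.34], [0.05, 2.64], [-2.94, 2.94]. Speed limits (rad/s): [2.79, 2.79, 3.14, 3.14, 3.14, 3.14].

### API

Orientations are given as a unit quaternion [x, y, z, w].
In Python, from rig import * gives the robot as it stands.
- The arm moves only by the tool play_rows, never from a script. Its argument "targets" is a list of rows, each a list of 7 numbers: the shift along the tool's x, y, z in mm, then the turn, a rotation vector about the tool's x, y, z in rad, then the gripper's target within -1 to 1 (shut at 1, half-way at 0, fully open at -1). A call has 1 to 8 rows; each row shifts and turns the commanded pose from where the row before left it, along the tool's axes as they then stand; what a row does not reach is not made up. A row lasts 1/12 s, in which the tool goes at most 41.7 mm and 7.16 degrees, less where a joint would pass 70% of its speed; a pose out of reach is approached as far as the arm can. A call is refused whole if a number of a shift passes 41.7 or a number of a turn 0.125, either way. A call with a gripper value outside its range is refused whole. The fingers move at their own pace and stop on an object; "newtons" is the grip in N (left out, the last holds). Time passes only in rows, so rows that do not move let the fingers close. It gives the time, the measured TCP pose, the force, the opening and the grip force at its end, in the units of the state.
- read_state(): the state, without advancing time (a new reading comes with each control period).
- snapshot(name): name is "side" or "top"; returns a dict with "color" (420x560x3 uint8, blue, green, red), "z_map" (420x560 float32, mm along the optical axis (not along the pixel's ray), 0 where there is no reading), "fx", "fy", "cx", "cy" (pixels), "xyz" and "attitude" of the camera in the world. Camera axes: x right, y up, looking along -z (the intrinsics and any distortion apply to the point x, -y, -z); pixel columns grow to the right and rows downward; lengths in mm; the calibration is good to about 2 mm. A picture is of the moment at which its call begins.
- hand_in(): hands the job in; it is judged then, once.
The state is a dict: "time_s": time; "joints": joint angles; "joint_velocities": joint speeds; "joint_torque": joint torques, N m; "eef_pos": TCP position; "orientation": TCP orientation; "force": force on the tool from outside, world axes, zero at the start; "torque": the same for the moment, N m; "gripper_width": finger opening in mm; "gripper_force": force on a finger pad.
Only numpy, scipy, OpenCV 4.12 (cv2) and the standard library are available. Lean on these libraries where they do the work, as an engineer would, in place of code of your own. Each camera call takes 0.05 s, during which the arm holds its last target. There are 200 camera calls.

### The job

Tidy the tea trolley: stack the three steel caddies upright in the middle of the round cork mat, the largest at the bottom, the medium one centred on it and the smallest centred on top. Also nest the slim tumbler upright inside the wide tumbler, lowering it in rather than dropping it; the wide tumbler stays where it stands. Leave the kettle, teapot and milk jug undisturbed, and let go of everything.

Things in the scene. Friction and masses are not known exactly. Their poses are not given: they have to be found in the camera images.
- mat: Round cork mat fixed flat on the trolley top, 110 mm diameter, 5 mm thick. Origin: centre of its underside, at the height of the trolley top; z up.
- caddy_large_center (a point): Largest of three plain round steel tea caddies with closed flat lids and a cork bottom: 62 mm diameter, 64 mm high, standing upright on the trolley. The point is its centre, half-way up (32 mm above its underside); z is its axis, pointing up; its yaw means nothing. Its flat lid is where the medium caddy goes. About 0.2 kg.
- caddy_medium_center (a point): Middle-sized of three plain round steel tea caddies with closed flat lids and a cork bottom: 50 mm diameter, 56 mm high, standing upright on the trolley. The point is its centre, half-way up (28 mm above its underside); z is its axis, pointing up; its yaw means nothing. About 0.15 kg.
- caddy_small_center (a point): Smallest of three plain round steel tea caddies with closed flat lids and a cork bottom: 38 mm diameter, 48 mm high, standing upright on the trolley. The point is its centre, half-way up (24 mm above its underside); z is its axis, pointing up; its yaw means nothing. About 0.1 kg.
- tumbler_wide_center (a point): Wide, low, open white ceramic tumbler without a handle, standing upright: 84 mm outside diameter, 76 mm inside, 60 mm high, straight wall 4 mm thick, inner floor 6 mm above its underside, loose, about 0.3 kg. It is not to be moved. The point is its centre, half-way up (30 mm above its underside); z is its axis, up.
- tumbler_slim_center (a point): Slim, tall, open white ceramic tumbler without a handle, standing upright: 50 mm outside diameter, 125 mm high, straight wall 4 mm thick, about 0.2 kg. Nested in the wide tumbler it stands 71 mm out above the wide one's rim, so it should be gripped in its upper half (80 to 110 mm above its underside) to keep the fingers clear of that rim. The point is its centre, half-way up (62.5 mm above its underside); z is its axis, up.
- kettle: Bystander: chrome kettle, 156 mm diameter, 201 mm high with its black arched handle, spout reaching 115 mm from the axis along +x. Origin: centre of its underside; z up.
- teapot: Bystander: turquoise ceramic teapot, 124 mm diameter, 113 mm high, spout reaching 105 mm from the axis along +x, handle 98 mm along -x. Origin: centre of its underside; z up.
- jug: Bystander: small white milk jug with a handle reaching 59 mm along +x, 68 mm diameter, 85 mm high. Origin: centre of its underside; z up.
Mind the look-alikes: they are no part of the job. What is shaped like the part that bears caddy_small_center but red or turquoise is not meant.

How it is judged (in metres and radians):
At the end, for the whole second after the job is handed in: Caddies stacked large, medium, small on the mat: large within 15 mm of its centre, each other within 12 mm of the one below; slim tumbler on the wide one's inner floor (heights within 5 mm); wide tumbler moved under 30 mm; all upright within 0.1 rad and at rest (horizontal distance between caddy_large_center and mat below 0.015 m and z of caddy_large_center in the frame of mat between 0.032 and 0.042 m and horizontal distance between caddy_medium_center and caddy_large_center below 0.012 m and z of caddy_medium_center in the frame of caddy_large_center between 0.055 and 0.065 m and horizontal distance between caddy_small_center and caddy_medium_center below 0.012 m and z of caddy_small_center in the frame of caddy_medium_center between 0.047 and 0.057 m and horizontal distance between tumbler_slim_center and tumbler_wide_center below 0.018 m and z of tumbler_slim_center in the frame of tumbler_wide_center between 0.0335 and 0.0435 m and distance of tumbler_wide_center from where it was at the start of the episode below 0.03 m and angle between each of caddy_large_center, caddy_medium_center, caddy_small_center, tumbler_wide_center, tumbler_slim_center's own z axis and vertical below 0.1 rad and linear speed of each of caddy_large, caddy_medium, caddy_small, tumbler_wide, tumbler_slim below 0.02 m/s); the robot touches nothing.
It fails at once if the kettle was shifted or tipped (distance of kettle from where it was at the start of the episode above 0.02 m or angle between kettle's own z axis and vertical above 0.3 rad).
It fails at once if the teapot was shifted or tipped (distance of teapot from where it was at the start of the episode above 0.02 m or angle between teapot's own z axis and vertical above 0.3 rad).
It fails at once if the jug was shifted or tipped (distance of jug from where it was at the start of the episode above 0.02 m or angle between jug's own z axis and vertical above 0.3 rad).
It fails at once if the slim tumbler was dropped into the wide one (horizontal distance between tumbler_slim_center and tumbler_wide_center below 0.03 m and z of tumbler_slim_center in the frame of tumbler_wide_center below 0.07 m and linear speed of tumbler_slim above 0.6 m/s).
It also fails if it takes over 102 s, if anything falls off the work surface, if the arm or the gripper's body presses on something with over 40 N, if the wrist force passes 120 N, or if a joint passes its speed limit or range.

## Working session

There is one attempt and no reset: what is moved stays moved. The work goes in short steps, Python scripts to look and compute and a tool call to move; the robot and the scene stay as the last step left them, time stands still between calls to the robot, and variables do not carry over. Pictures are saved under pics/ and viewed, at most 14 in all, crops included, and the job is handed in when it is done.

Besides the shell and the picture viewer there is one more tool, called after "Call:" by a JSON object that holds its "api" and its "payload". play_rows: Moves the arm, as the interface text tells. Its arguments: {"type":"object","properties":{"targets":{"type":"array"},"newtons":{"type":"number"}},"required":["targets"]}

```bash
ls; mkdir -p pics; python3 - <<'E'
from rig import *
import cv2,numpy as np
s=read_state();print({k:np.round(v,3).tolist() for k,v in s.items()})
for n in("side","top"):
    d=snapshot(n);cv2.imwrite(f"pics/{n}0.png",d["color"]);np.savez(f"{n}0.npz",**d)
    print(n,{k:d[k] for k in d if k not in("color","z_map")})
E
```

```text
pics
{'time_s': 0.0, 'joints': [1.089, 0.309, 1.635, -0.0, 1.2, -0.07], 'joint_velocities': [0.0, -0.001, 0.001, -0.002, -0.001, 0.001], 'joint_torque': [0.0, -41.525, -27.666, -0.0, 0.01, -0.0], 'eef_pos': [249.791, 571.993, 230.035], 'orientation': [0.204, 0.979, -0.001, -0.0], 'force': [-0.663, -0.695, -0.936], 'torque': [0.032, -0.027, -0.013], 'gripper_force': 0.0, 'gripper_width': 85.505}
side {'fx': 486.4479425266003, 'fy': 486.4479425266003, 'cx': 277.07190906828777, 'cy': 211.48934967065756, 'xyz': array([ 501.70741684, -853.26949295,  902.30015348]), 'attitude': array([ 0.39505243, -0.02905741, -0.04970759,  0.91685244])}
top {'fx': 506.15949010536724, 'fy': 506.15949010536724, 'cx': 282.8286729142936, 'cy': 208.2672519714028, 'xyz': array([ 519.17091721,   -3.79618871, 1343.45228628]), 'attitude': array([ 0.03044259, -0.02246486, -0.70202962,  0.71114204])}
```

View pics/top0.png

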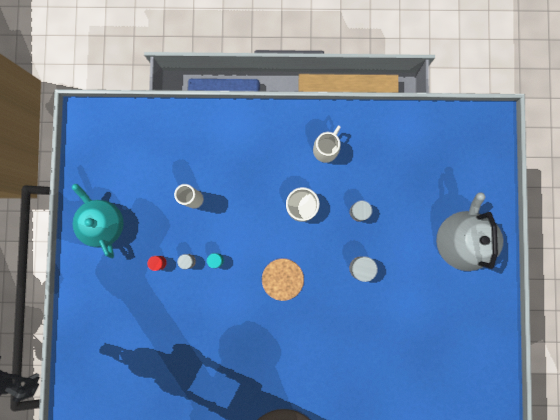

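View pics/side0.png

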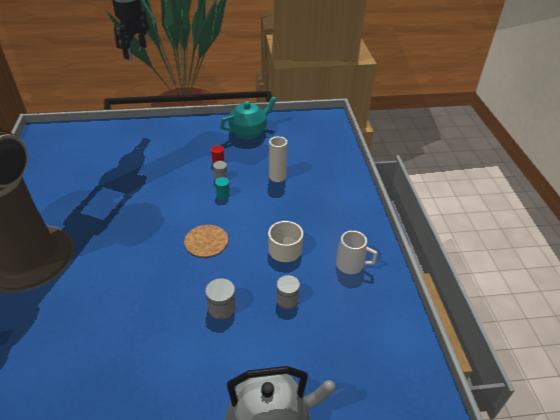

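The top view shows the mat at (283,279), the large caddy at (364,269), the medium at (362,211), the wide tumbler at (303,205) and the slim tumbler rim at (185,195). There are three small caddies: red (156,263), steel grey (185,262) and turquoise (214,261). The grey one at (185,262) is the one meant, because the task calls for steel and rules out red and turquoise.

```bash
cat > look.py <<'E'
import cv2,numpy as np
from scipy.spatial.transform import Rotation as R
def rays(d,u,v):
    c=np.stack([(u-d["cx"])/d["fx"],-(v-d["cy"])/d["fy"],-np.ones_like(u)],-1)
    return c@R.from_quat(d["attitude"]).as_matrix().T
def cast(d,u,v,h):
    r=rays(d,np.float64(u),np.float64(v)); t=(h-d["xyz"][2])/r[...,2]
    return d["xyz"]+t[...,None]*r
def heights(d):
    v,u=np.mgrid[:420,:560].astype(float)
    return d["xyz"]+d["z_map"][...,None]*rays(d,u,v)
def top_at(d,seed,h,rad,tol=6,win=40):
    """blob of points at height h round the seed; outline cast on plane h and circled"""
    P=heights(d); m=((abs(P[...,2]-h)<tol)&(d["z_map"]>0)).astype(np.uint8)
    w=np.zeros_like(m);cv2.circle(w,seed,win,1,-1);m&=w
    n,l,st,ce=cv2.connectedComponentsWithStats(m)
    if n<2:return None
    k=1+np.argmax(st[1:,4]);c=max(cv2.findContours((l==k).astype(np.uint8),0,1)[0],key=cv2.contourArea)
    q=cast(d,c[:,0,0],c[:,0,1],h)[:,:2].astype(np.float32)
    (x,y),r=cv2.minEnclosingCircle(q); g=cast(d,*ce[k],h)
    return np.round([x,y,r,rad,g[0],g[1],st[k,4],P[l==k][:,2].mean()],1)
E
python3 - <<'E'
from look import *
S={"large":((364,269),(221,285),64,31),"medium":((362,211),(288,284),56,25),"small":((185,262),(220,167),48,19),
"wide":((303,205),(286,232),60,42),"slim":((185,195),(278,142),125,25)}
for i,n in enumerate(("top","side")):
    d=dict(np.load(n+"0.npz"))
    for k,s in S.items(): print(n,k,top_at(d,s[i],s[2],s[3],win=25))
    hsv=cv2.cvtColor(d["color"],cv2.COLOR_BGR2HSV);m=cv2.inRange(hsv,(5,80,80),(25,255,255))
    w=np.zeros_like(m);cv2.circle(w,[(283,279),(206,240)][i],35,255,-1);m&=w
    c=max(cv2.findContours(m,0,1)[0],key=cv2.contourArea);q=cast(d,c[:,0,0],c[:,0,1],5)[:,:2].astype(np.float32)
    print(n,"mat",cv2.minEnclosingCircle(q))
d=dict(np.load("top0.npz"));a=cv2.resize(d["color"][235:290,135:235],None,fx=6,fy=6,interpolation=2);cv2.imwrite("pics/small.png",a)
E
```

```text
top large [ 465.1 -194.2   31.    31.   465.  -193.9  473.    63.6]
top medium [ 612.8 -188.2   25.1   25.   613.3 -188.4  296.    55.9]
top small [477.4 261.2  19.   19.  477.  261.4 171.   47.8]
top wide [627.  -36.9  41.7  42.  627.7 -37.5 162.   59.5]
top slim [641.8 250.3  25.   25.  641.4 250.2 110.  124.7]
top mat ((432.845947265625, 10.817564010620117), 54.11825180053711)
side large [ 466.4 -202.8   32.9   31.   465.4 -203.4  563.    63.5]
side medium [ 613.5 -196.7   26.6   25.   613.4 -196.9  348.    55.4]
side small [482.1 176.6  21.9  19.  480.9 177.  106.   46.9]
side wide [627.4 -46.2  44.4  42.  626.3 -46.7 208.   58.3]
side slim [640.9 240.3  28.4  25.  641.8 239.9  84.  122.6]
side mat ((432.3726806640625, 3.634535551071167), 55.353431701660156)
```

View pics/small.png

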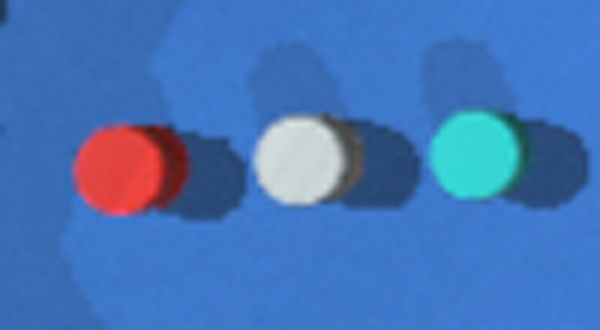

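The crop confirms it: grey/steel lid in the centre at (300,160) in the crop, with red on the left and turquoise on the right. First I turn the tool so that its y axis lies along world +x.

Call:
{"api": "play_rows", "payload": {"targets": [[0, 0, 0, 0, 0, 0.116, -1], [0, 0, 0, 0, 0, 0.116, -1], [0, 0, 0, 0, 0, 0.116, -1], [0, 0, 0, 0, 0, 0.116, -1], [0, 0, 0, 0, 0, 0.116, -1], [0, 0, 0, 0, 0, 0.116, -1], [0, 0, 0, 0, 0, 0.116, -1], [0, 0, 0, 0, 0, 0.116, -1]]}}

```text
time_s: 0.77
eef_pos: [250.0, 572.3, 230.5]
orientation: [0.623, 0.782, -0.001, 0.0]
force: [0.1, 0.2, -0.9]
gripper_width: 85.5
gripper_force: 0.0
```

Call:
{"api": "play_rows", "payload": {"targets": [[0, 0, 0, 0, 0, 0.116, -1], [0, 0, 0, 0, 0, 0.116, -1], [0, 0, 0, 0, 0, 0, -1]]}}

```text
time_s: 1.02
eef_pos: [250.0, 572.3, 230.6]
orientation: [0.708, 0.706, -0.001, 0.0]
force: [-0.2, -0.3, -0.5]
gripper_width: 85.6
gripper_force: 0.0
```

Call:
{"api": "play_rows", "payload": {"targets": [[-35, 10, 0, 0, 0, 0, -1], [-38, 10, 0, 0, 0, 0, -1], [-38, 10, 0, 0, 0, 0, -1], [-38, 10, 0, 0, 0, 0, -1], [-38, 10, 0, 0, 0, 0, -1], [-38, 10, 0, 0, 0, 0, -1], [-38, 10, 0, 0, 0, 0, -1], [-38, 10, 0, 0, 0, 0, -1]]}}

```text
time_s: 1.68
eef_pos: [329.7, 269.8, 231.1]
orientation: [0.706, 0.708, -0.0, 0.0]
force: [0.6, -0.2, 0.6]
gripper_width: 85.5
gripper_force: 0.0
```

Call:
{"api": "play_rows", "payload": {"targets": [[-38, 10, 0, 0, 0, 0, -1], [-38, 10, 0, 0, 0, 0, -1], [-38, 10, 0, 0, 0, 0, -1], [-38, 10, 0, 0, 0, 0, -1], [-38, 10, 0, 0, 0, 0, -1], [-38, 10, 0, 0, 0, 0, -1], [-38, 10, 0, 0, 0, 0, -1], [-38, 10, 0, 0, 0, 0, -1]]}}

```text
time_s: 2.35
eef_pos: [409.5, -34.4, 231.4]
orientation: [0.706, 0.708, 0.0, 0.0]
force: [0.6, 0.5, 0.3]
gripper_width: 85.2
gripper_force: 0.0
```

Call:
{"api": "play_rows", "payload": {"targets": [[-38, 15, 0, 0, 0, 0, -1], [-38, 15, 0, 0, 0, 0, -1], [-38, 15, 20, 0, 0, 0, -1], [-38, 10, 40, 0, 0, 0, -1], [-13, 0, 40, 0, 0, 0, -1], [0, 0, 20, 0, 0, 0, -1], [0, 0, 0, 0, 0, 0, -1]]}}

```text
time_s: 2.93
eef_pos: [455.9, -183.2, 118.2]
orientation: [0.707, 0.707, -0.002, -0.006]
force: [-0.2, -0.0, -0.7]
gripper_width: 85.3
gripper_force: 0.0
```

```bash
python3 - <<'E'
from rig import *
from look import *
s=read_state();print(s["eef_pos"],s["orientation"],s["joints"])
a=[]
for n in("top","side"):
    d=snapshot(n);np.savez(n+"1.npz",**d)
    u,v=(364,269) if n=="top" else (221,265)
    a.append(cv2.resize(d["color"][max(v-65,0):v+55,u-60:u+60],(400,400),interpolation=2))
cv2.imwrite("pics/g1.png",np.hstack(a))
E
```

```text
[ 455.92208212 -183.24391724  118.17191697] [ 0.70724923  0.70693894 -0.00186344 -0.00569156] [-4.70791914e-01  2.06461847e-01  2.02153945e+00 -2.36649753e-05
  9.25569107e-01 -4.70338739e-01]
```

View pics/g1.png

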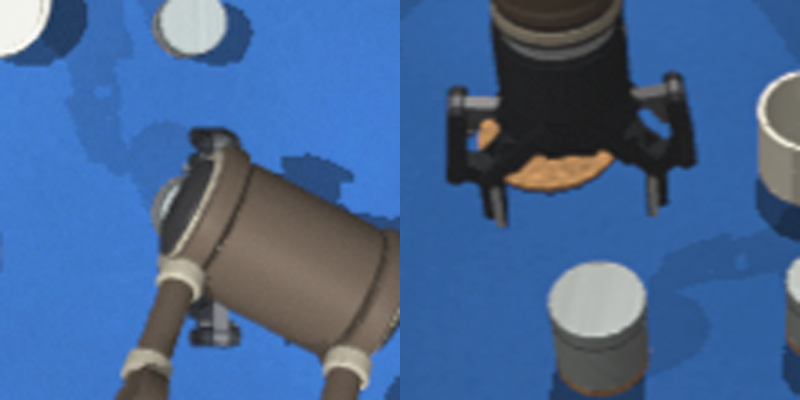

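The picture shows the open gripper above and to one side of the large caddy: fingertips in the side view at about (191,266) and (237,263), with the tool slightly tilted. I compare the depth points on the fingertips with the measured TCP to find each camera's offset.

```bash
python3 - <<'E'
from look import *
for n in("side","top"):
    d=dict(np.load(n+"1.npz"));P=heights(d)
    for a,b in((100,125),(125,135),(135,145),(145,160),(160,175)):
        for lo,hi in((380,440),(440,480),(480,540)):
            m=(P[...,2]>a)&(P[...,2]<b)&(P[...,0]>lo)&(P[...,0]<hi)&(abs(P[...,1]+185)<50)
            if m.sum()>2:
                q=P[m];print(n,a,b,m.sum(),q.min(0).round(1),q.max(0).round(1))
# table & top z sanity, and offset between views from jug/others
for n in("side","top"):
    d=dict(np.load(n+"0.npz"));P=heights(d)
    for x,y in((350,-100),(350,150),(550,100),(700,-100),(550,-280)):
        m=(abs(P[...,0]-x)<20)&(abs(P[...,1]-y)<20);print(n,x,y,np.median(P[m][:,2]).round(1))
E
```

```text
side 135 145 23 [ 404.  -198.6  138.4] [ 416.2 -179.5  144.8]
side 135 145 16 [ 503.  -199.2  137.4] [ 513.9 -190.6  144.9]
side 145 160 29 [ 402.5 -198.4  146.3] [ 416.3 -179.4  159.7]
side 145 160 29 [ 501.6 -199.4  145.9] [ 514.2 -190.5  159.8]
side 160 175 35 [ 401.5 -198.9  160.5] [ 416.3 -184.7  174.9]
side 160 175 31 [ 502.1 -199.1  160.4] [ 516.9 -191.3  174.4]
top 145 160 3 [ 500.9 -169.8  149.7] [ 505.6 -169.3  153.3]
top 160 175 4 [ 501.3 -170.9  170.4] [ 512.8 -168.9  174.5]
side 350 -100 -0.5
side 350 150 -1.1
side 550 100 -1.0
side 700 -100 -0.3
side 550 -280 -0.4
top 350 -100 0.1
top 350 150 -0.3
top 550 100 0.2
top 700 -100 -0.0
top 550 -280 -0.3
```

Call:
{"api": "play_rows", "payload": {"targets": [[-14, 7, 0, -0.011, -0.005, 0, -1], [0, 0, 20, 0, 0, 0, -1], [0, 0, 0, 0, 0, 0, -1]]}}

```text
time_s: 3.28
eef_pos: [468.8, -199.2, 104.2]
orientation: [0.707, 0.707, 0.002, 0.007]
force: [-2.0, 0.3, -0.8]
gripper_width: 85.4
gripper_force: 0.0
```

```bash
python3 - <<'E'
from rig import *
s=read_state();print(s["eef_pos"],s["orientation"])
E
```

```text
[ 468.83086698 -199.22530807  104.20780617] [0.70695864 0.7072192  0.00233188 0.0067116 ]
```

Call:
{"api": "play_rows", "payload": {"targets": [[0, 0, 0, 0, 0, 0, -1], [0, 0, 0, 0, 0, 0, -1], [0, 0, 0, 0, 0, 0, -1]]}}

```text
time_s: 3.53
eef_pos: [468.9, -198.8, 105.2]
orientation: [0.707, 0.707, 0.003, 0.007]
force: [0.1, -0.3, -1.2]
gripper_width: 85.5
gripper_force: 0.0
```

Call:
{"api": "play_rows", "payload": {"targets": [[1, -6, 10, 0.013, 0.006, 0, -1], [0, 0, 0, 0, 0, 0, -1], [0, 0, 0, 0, 0, 0, -1]]}}

```text
time_s: 3.78
eef_pos: [461.0, -197.1, 92.9]
orientation: [0.707, 0.707, -0.001, -0.002]
force: [-0.0, -0.9, 0.7]
gripper_width: 85.1
gripper_force: 0.0
```

Call:
{"api": "play_rows", "payload": {"targets": [[0, 2, 20, -0.003, -0.001, 0, -1], [0, 0, 25, 0, 0, 0, -1], [0, 0, 20, 0, 0, 0, -1], [0, 0, 14, 0, 0, 0, -1], [0, 0, 0, 0, 0, 0, -1], [0, 0, 0, 0, 0, 0, -1]]}}

```text
time_s: 4.28
eef_pos: [463.2, -197.1, 13.8]
orientation: [0.707, 0.707, 0.0, -0.001]
force: [0.3, 0.3, 0.5]
gripper_width: 85.6
gripper_force: 0.0
```

Call:
{"api": "play_rows", "payload": {"targets": [[0, 0, 0, 0, 0, 0, 1], [0, 0, 0, 0, 0, 0, 1], [0, 0, 0, 0, 0, 0, 1], [0, 0, 0, 0, 0, 0, 1], [0, 0, 0, 0, 0, 0, 1], [0, 0, 0, 0, 0, 0, 1], [0, 0, 0, 0, 0, 0, 1], [0, 0, 0, 0, 0, 0, 1]], "newtons": 40}}

```text
time_s: 4.95
eef_pos: [465.2, -198.2, 16.1]
orientation: [0.707, 0.707, 0.001, 0.002]
force: [-1.0, 0.3, 6.8]
gripper_width: 61.2
gripper_force: 44.4
```

Call:
{"api": "play_rows", "payload": {"targets": [[0, 0, -10, 0, 0, 0, 1], [0, 0, -20, 0, 0, 0, 1], [0, 0, -20, 0, 0, 0, 1], [0, 0, -10, 0, 0, 0, 1], [0, 0, 0, 0, 0, 0, 1], [0, 0, 0, 0, 0, 0, 1]]}}

```text
time_s: 5.45
eef_pos: [464.1, -197.7, 75.0]
orientation: [0.707, 0.707, 0.001, 0.001]
force: [-0.3, 0.8, -2.2]
gripper_width: 61.3
gripper_force: 44.3
```

Call:
{"api": "play_rows", "payload": {"targets": [[15, -3, 0, 0, 0, 0, 1], [30, -5, 0, 0, 0, 0, 1], [30, -5, 0, 0, 0, 0, 1], [30, -5, 0, 0, 0, 0, 1], [30, -5, 0, 0, 0, 0, 1], [30, -5, 0, 0, 0, 0, 1], [25, -3, 0, 0, 0, 0, 1], [15, -2, 0, 0, 0, 0, 1]]}}

```text
time_s: 6.12
eef_pos: [427.7, 10.5, 72.8]
orientation: [0.707, 0.707, -0.001, -0.002]
force: [-0.0, -0.3, -2.2]
gripper_width: 61.2
gripper_force: 44.3
```

Call:
{"api": "play_rows", "payload": {"targets": [[0, 0, 0, 0, 0, 0, 1], [0, 0, 0, 0, 0, 0, 1], [0, 0, 0, 0, 0, 0, 1]]}}

```text
time_s: 6.37
eef_pos: [430.3, 7.5, 73.8]
orientation: [0.707, 0.707, -0.0, -0.0]
force: [-0.5, -0.6, -3.4]
gripper_width: 60.9
gripper_force: 44.3
```

```bash
python3 - <<'E'
from rig import *
from look import *
s=read_state();print(s["eef_pos"],s["orientation"])
d=snapshot("side");np.savez("side2.npz",**d);cv2.imwrite("pics/s2.png",cv2.resize(d["color"][120:320,100:340],(720,600),interpolation=2))
E
```

```text
[430.29792195   7.47744807  73.78426129] [ 7.07269620e-01  7.06943849e-01 -2.49789313e-04 -1.25734761e-04]
```

View pics/s2.png

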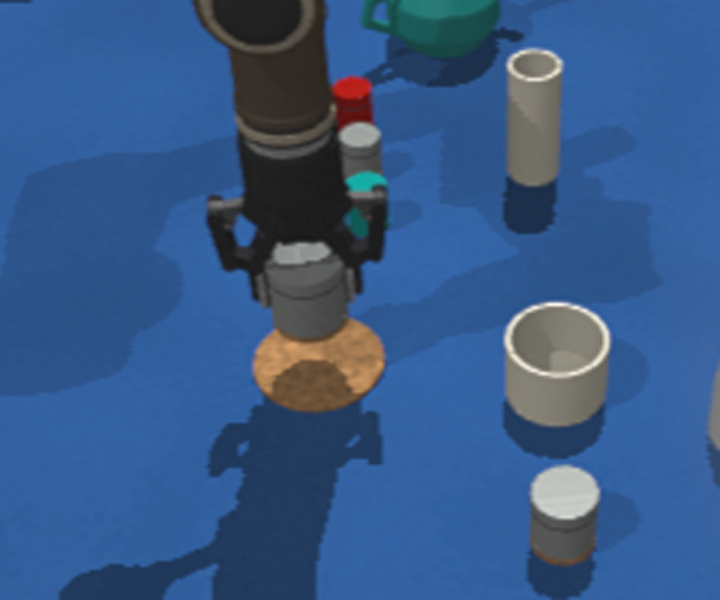

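Call:
{"api": "play_rows", "payload": {"targets": [[0, 2, 15, 0, 0, 0, 1], [0, 0, 20, 0, 0, 0, 1], [0, 0, 10, 0, 0, 0, 1], [0, 0, 4, 0, 0, 0, 1], [0, 0, 0, 0, 0, 0, 1], [0, 0, 0, 0, 0, 0, 1]]}}

```text
time_s: 6.92
eef_pos: [433.2, 7.1, 25.5]
orientation: [0.708, 0.706, 0.0, 0.0]
force: [-0.1, -0.0, -2.3]
gripper_width: 61.2
gripper_force: 44.4
```

Call:
{"api": "play_rows", "payload": {"targets": [[0, 0, 2, 0, 0, 0, 1], [0, 0, 1.5, 0, 0, 0, 1], [0, 0, 0, 0, 0, 0, 1], [0, 0, 0, 0, 0, 0, 1]]}}

```text
time_s: 7.25
eef_pos: [433.4, 7.5, 22.3]
orientation: [0.707, 0.707, 0.001, 0.001]
force: [0.4, 0.4, -2.5]
gripper_width: 61.2
gripper_force: 44.4
```

Call:
{"api": "play_rows", "payload": {"targets": [[0, 0, 1, 0, 0, 0, 1], [0, 0, 0.5, 0, 0, 0, 1], [0, 0, 0.5, 0, 0, 0, 1], [0, 0, 0, 0, 0, 0, 1], [0, 0, 0, 0, 0, 0, 1]]}}

```text
time_s: 7.67
eef_pos: [433.5, 7.6, 21.0]
orientation: [0.707, 0.707, 0.0, 0.0]
force: [-3.3, 0.7, 7.6]
gripper_width: 61.3
gripper_force: 45.4
```

Call:
{"api": "play_rows", "payload": {"targets": [[0, 0, 0, 0, 0, 0, -1], [0, 0, 0, 0, 0, 0, -1], [0, 0, 0, 0, 0, 0, -1], [0, 0, 0, 0, 0, 0, -1], [0, 0, 0, 0, 0, 0, -1], [0, 0, -20, 0, 0, 0, -1], [0, 0, -35, 0, 0, 0, -1], [0, 0, -35, 0, 0, 0, -1]]}}

```text
time_s: 8.33
eef_pos: [431.2, 7.6, 109.6]
orientation: [0.707, 0.707, -0.001, -0.001]
force: [0.8, -0.6, 0.9]
gripper_width: 85.2
gripper_force: 0.0
```

Call:
{"api": "play_rows", "payload": {"targets": [[-25, 20, 0, 0, 0, 0, -1], [-25, 25, 0, 0, 0, 0, -1], [-25, 25, 0, 0, 0, 0, -1], [-25, 25, 0, 0, 0, 0, -1], [-25, 25, 0, 0, 0, 0, -1], [-25, 25, 0, 0, 0, 0, -1], [-25, 20, 0, 0, 0, 0, -1], [-24, 14, 0, 0, 0, 0, -1]]}}

```text
time_s: 9.0
eef_pos: [613.7, -193.3, 109.9]
orientation: [0.707, 0.707, 0.001, 0.001]
force: [-0.2, 0.5, 0.1]
gripper_width: 85.3
gripper_force: 0.0
```

Call:
{"api": "play_rows", "payload": {"targets": [[0, 0, 0, 0, 0, 0, -1], [0, 0, 0, 0, 0, 0, -1], [0, 0, 0, 0, 0, 0, -1]]}}

```text
time_s: 9.25
eef_pos: [610.8, -191.1, 109.3]
orientation: [0.708, 0.707, 0.0, -0.001]
force: [-0.8, 1.0, -0.3]
gripper_width: 85.4
gripper_force: 0.0
```

```bash
python3 - <<'E'
from rig import *
from look import *
s=read_state();print(s["eef_pos"],s["orientation"])
for n,a,b in(("side",(204,228),(288,284)),("top",(283,272),(362,211))):
    d=snapshot(n);np.savez(n+"3.npz",**d)
    print(n,top_at(d,a,69,31,win=30),top_at(d,b,56,25,win=25))
    hsv=cv2.cvtColor(d["color"],cv2.COLOR_BGR2HSV);m=cv2.inRange(hsv,(5,80,80),(25,255,255))
    w=np.zeros_like(m);cv2.circle(w,[(283,279),(206,240)][n=="side"],35,255,-1);m&=w
    c=np.vstack(cv2.findContours(m,0,1)[0]);q=cast(d,c[:,0,0],c[:,0,1],5)[:,:2].astype(np.float32)
    print("mat",cv2.minEnclosingCircle(q))
E
```

```text
[ 610.78728593 -191.14945854  109.27194669] [ 7.07635027e-01  7.06577634e-01  2.56432113e-05 -8.46197317e-04]
side [435.4   1.7  33.5  31.  434.5   1.2 386.   68. ] [ 613.8 -197.8   27.7   25.   613.4 -197.2  354.    55.4]
mat ((431.739990234375, 2.7571027278900146), 54.5975456237793)
top [434.2  10.9  30.7  31.  434.   10.8 464.   68.5] [ 614.7 -166.1    9.    25.   615.2 -166.    13.    55.6]
mat ((433.3770751953125, 10.898345947265625), 53.86771011352539)
```

Call:
{"api": "play_rows", "payload": {"targets": [[0, 1.5, 20, 0, 0, 0, -1], [0, 0, 25, 0, 0, 0, -1], [0, 0, 25, 0, 0, 0, -1], [0, 0, 15, 0, 0, 0, -1], [0, 0, 6, 0, 0, 0, -1], [0, 0, 0, 0, 0, 0, -1], [0, 0, 0, 0, 0, 0, -1]]}}

```text
time_s: 9.93
eef_pos: [613.8, -191.4, 19.7]
orientation: [0.707, 0.707, 0.0, 0.001]
force: [0.7, -0.6, 0.4]
gripper_width: 85.3
gripper_force: 0.0
```

Call:
{"api": "play_rows", "payload": {"targets": [[0, 0, 0, 0, 0, 0, 1], [0, 0, 0, 0, 0, 0, 1], [0, 0, 0, 0, 0, 0, 1], [0, 0, 0, 0, 0, 0, 1], [0, 0, 0, 0, 0, 0, 1], [0, 0, 0, 0, 0, 0, 1], [0, 0, 0, 0, 0, 0, 1], [0, 0, 0, 0, 0, 0, 1]], "newtons": 35}}

```text
time_s: 10.6
eef_pos: [614.6, -192.2, 20.9]
orientation: [0.707, 0.707, 0.001, 0.001]
force: [-0.6, 1.2, 6.1]
gripper_width: 49.2
gripper_force: 37.0
```

Call:
{"api": "play_rows", "payload": {"targets": [[0, 0, -10, 0, 0, 0, 1], [0, 0, -20, 0, 0, 0, 1], [0, 0, -30, 0, 0, 0, 1], [0, 0, -30, 0, 0, 0, 1], [0, 0, -25, 0, 0, 0, 1], [0, 0, -10, 0, 0, 0, 1], [0, 0, 0, 0, 0, 0, 1], [0, 0, 0, 0, 0, 0, 1]]}}

```text
time_s: 11.27
eef_pos: [612.9, -191.6, 143.9]
orientation: [0.707, 0.707, 0.0, 0.0]
force: [0.2, -0.3, -1.0]
gripper_width: 48.7
gripper_force: 36.6
```

Call:
{"api": "play_rows", "payload": {"targets": [[22, -20, 0, 0, 0, 0, 1], [26, -24, 0, 0, 0, 0, 1], [27, -24, 0, 0, 0, 0, 1], [27, -24, 0, 0, 0, 0, 1], [27, -24, 0, 0, 0, 0, 1], [27, -24, 0, 0, 0, 0, 1], [25, -22, 0, 0, 0, 0, 1], [18, -17, 0, 0, 0, 0, 1]]}}

```text
time_s: 11.93
eef_pos: [429.5, 9.4, 140.9]
orientation: [0.707, 0.707, -0.002, -0.003]
force: [-0.4, 0.2, -1.7]
gripper_width: 49.4
gripper_force: 36.9
```

Call:
{"api": "play_rows", "payload": {"targets": [[0, 0, 0, 0, 0, 0, 1], [0, 0, 15, 0, 0, 0, 1], [0, 0, 15, 0, 0, 0, 1], [0, 0, 10, 0, 0, 0, 1], [0, 0, 0, 0, 0, 0, 1], [0, 0, 0, 0, 0, 0, 1]]}}

```text
time_s: 12.43
eef_pos: [433.1, 7.4, 102.4]
orientation: [0.708, 0.707, -0.001, -0.001]
force: [1.1, 0.5, -1.4]
gripper_width: 49.2
gripper_force: 36.9
```

Good alignment. I lower it to contact at about z = 89.5.

Call:
{"api": "play_rows", "payload": {"targets": [[0, 1, 6, 0, 0, 0, 1], [0, 0, 3, 0, 0, 0, 1], [0, 0, 2, 0, 0, 0, 1], [0, 0, 0, 0, 0, 0, 1], [0, 0, 0, 0, 0, 0, 1], [0, 0, 0, 0, 0, 0, 1]]}}

```text
time_s: 12.93
eef_pos: [435.8, 7.5, 93.3]
orientation: [0.707, 0.707, 0.001, 0.001]
force: [-0.2, 0.2, -0.3]
gripper_width: 49.3
gripper_force: 36.9
```

Call:
{"api": "play_rows", "payload": {"targets": [[0, 0, 0.7, 0, 0, 0, 1], [0, 0, 0.7, 0, 0, 0, 1], [0, 0, 0, 0, 0, 0, 1], [0, 0, 0, 0, 0, 0, 1]]}}

```text
time_s: 13.27
eef_pos: [435.5, 7.5, 91.6]
orientation: [0.707, 0.707, 0.0, 0.0]
force: [-0.1, 0.4, -1.2]
gripper_width: 49.1
gripper_force: 36.9
```

Call:
{"api": "play_rows", "payload": {"targets": [[0, -0.5, 0.7, 0, 0, 0, 1], [0, 0, 0.5, 0, 0, 0, 1], [0, 0, 0.5, 0, 0, 0, 1], [0, 0, 0, 0, 0, 0, 1], [0, 0, 0, 0, 0, 0, 1]]}}

```text
time_s: 13.68
eef_pos: [435.1, 7.5, 89.9]
orientation: [0.707, 0.707, 0.0, 0.0]
force: [0.3, 0.1, -1.4]
gripper_width: 49.1
gripper_force: 37.0
```

Call:
{"api": "play_rows", "payload": {"targets": [[0, 0, 0.5, 0, 0, 0, 1], [0, 0, 0.5, 0, 0, 0, 1], [0, 0, 0, 0, 0, 0, 1], [0, 0, 0, 0, 0, 0, 1]]}}

```text
time_s: 14.02
eef_pos: [435.2, 7.5, 89.9]
orientation: [0.707, 0.707, 0.0, 0.0]
force: [-3.1, -0.8, 6.9]
gripper_width: 49.2
gripper_force: 37.7
```

Call:
{"api": "play_rows", "payload": {"targets": [[0, 0, 0, 0, 0, 0, -1], [0, 0, 0, 0, 0, 0, -1], [0, 0, 0, 0, 0, 0, -1], [0, 0, 0, 0, 0, 0, -1], [0, 0, 0, 0, 0, 0, -1], [0, 0, -20, 0, 0, 0, -1], [0, 0, -30, 0, 0, 0, -1], [0, 0, -30, 0, 0, 0, -1]]}}

```text
time_s: 14.68
eef_pos: [433.6, 7.6, 168.6]
orientation: [0.707, 0.707, -0.001, -0.001]
force: [1.2, 0.4, -0.5]
gripper_width: 85.3
gripper_force: 0.0
```

Call:
{"api": "play_rows", "payload": {"targets": [[25, 4, 0, 0, 0, 0, -1], [32, 5, 0, 0, 0, 0, -1], [34, 6, 0, 0, 0, 0, -1], [34, 6, 0, 0, 0, 0, -1], [34, 6, 0, 0, 0, 0, -1], [34, 6, 0, 0, 0, 0, -1], [32, 5, 0, 0, 0, 0, -1], [25, 4, 0, 0, 0, 0, -1]]}}

```text
time_s: 15.35
eef_pos: [477.4, 260.0, 168.8]
orientation: [0.707, 0.707, 0.001, 0.0]
force: [0.2, -0.6, -1.2]
gripper_width: 85.8
gripper_force: 0.0
```

Call:
{"api": "play_rows", "payload": {"targets": [[0, 0, 20, 0, 0, 0, -1], [0, 0, 30, 0, 0, 0, -1], [0, 0, 20, 0, 0, 0, -1], [0, 0, 0, 0, 0, 0, -1], [0, 0, 0, 0, 0, 0, -1], [0, 0, 0, 0, 0, 0, -1]]}}

```text
time_s: 15.85
eef_pos: [478.1, 257.7, 99.8]
orientation: [0.708, 0.707, 0.001, 0.001]
force: [-0.1, -0.1, 1.0]
gripper_width: 85.6
gripper_force: 0.0
```

```bash
python3 - <<'E'
from rig import *
from look import *
s=read_state();print(s["eef_pos"],s["orientation"])
a=[]
for n,b in(("side",(204,212)),("top",(283,270))):
    d=snapshot(n);print(n,top_at(d,b,125,25,win=25),top_at(d,b,69,25,win=25))
    a.append(d["color"])
cv2.imwrite("pics/s4.png",np.hstack([cv2.resize(a[0][100:300,130:330],(400,400)),cv2.resize(a[1][200:320,130:330],(400,240)).repeat(1,0) if 0 else cv2.resize(a[1][160:360,130:330],(400,400))]))
E
```

```text
[478.13818453 257.72891387  99.82936069] [7.07541531e-01 7.06670734e-01 1.04411438e-03 6.04234853e-04]
side [435.3   0.7  27.9  25.  436.    1.  268.  124. ] [ 4.336e+02 -3.000e-01  3.230e+01  2.500e+01  4.336e+02 -1.290e+01
  1.590e+02  6.860e+01]
top [435.9  11.1  24.9  25.  435.9  10.9 334.  124.6] [434.2  10.9  30.7  25.  438.   10.1 117.   69. ]
```

View pics/s4.png

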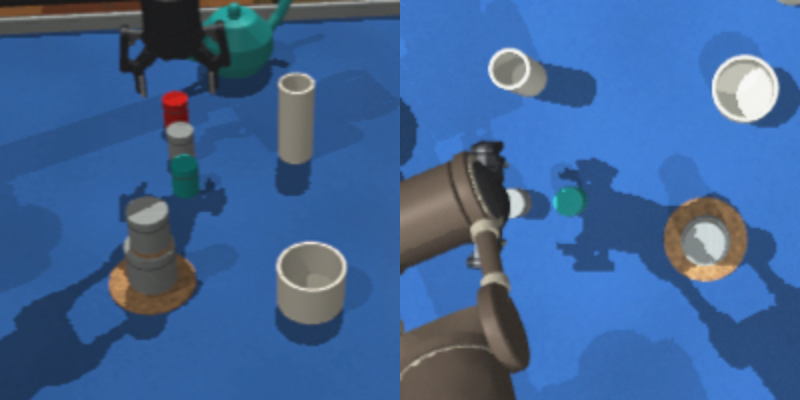

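Call:
{"api": "play_rows", "payload": {"targets": [[0, -1.5, 20, 0, 0, 0, -1], [0, 0, 25, 0, 0, 0, -1], [0, 0, 25, 0, 0, 0, -1], [0, 0, 11, 0, 0, 0, -1], [0, 0, 4, 0, 0, 0, -1], [0, 0, 0, 0, 0, 0, -1], [0, 0, 0, 0, 0, 0, -1]]}}

```text
time_s: 16.53
eef_pos: [477.1, 257.9, 15.2]
orientation: [0.708, 0.707, 0.001, 0.001]
force: [-0.0, -0.2, 0.2]
gripper_width: 85.3
gripper_force: 0.0
```

Call:
{"api": "play_rows", "payload": {"targets": [[0, 0, 0, 0, 0, 0, 1], [0, 0, 0, 0, 0, 0, 1], [0, 0, 0, 0, 0, 0, 1], [0, 0, 0, 0, 0, 0, 1], [0, 0, 0, 0, 0, 0, 1], [0, 0, 0, 0, 0, 0, 1], [0, 0, 0, 0, 0, 0, 1], [0, 0, 0, 0, 0, 0, 1]], "newtons": 30}}

```text
time_s: 17.2
eef_pos: [476.4, 257.8, 14.8]
orientation: [0.707, 0.707, 0.001, 0.001]
force: [-1.2, 0.6, 5.4]
gripper_width: 37.3
gripper_force: 30.1
```

Call:
{"api": "play_rows", "payload": {"targets": [[0, 0, -10, 0, 0, 0, 1], [0, 0, -25, 0, 0, 0, 1], [0, 0, -35, 0, 0, 0, 1], [0, 0, -35, 0, 0, 0, 1], [0, 0, -35, 0, 0, 0, 1], [0, 0, -30, 0, 0, 0, 1], [0, 0, 0, 0, 0, 0, 1], [0, 0, 0, 0, 0, 0, 1]]}}

```text
time_s: 17.87
eef_pos: [477.2, 258.1, 186.7]
orientation: [0.707, 0.707, 0.003, 0.001]
force: [0.3, -0.1, -1.3]
gripper_width: 37.0
gripper_force: 30.4
```

Call:
{"api": "play_rows", "payload": {"targets": [[-25, -4, 0, 0, 0, 0, 1], [-32, -5, 0, 0, 0, 0, 1], [-34, -6, 0, 0, 0, 0, 1], [-34, -6, 0, 0, 0, 0, 1], [-34, -6, 0, 0, 0, 0, 1], [-34, -5, 0, 0, 0, 0, 1], [-32, -5, 0, 0, 0, 0, 1], [-25, -4, 0, 0, 0, 0, 1]]}}

```text
time_s: 18.53
eef_pos: [431.7, 5.6, 181.6]
orientation: [0.708, 0.707, -0.001, -0.001]
force: [0.4, -0.3, -1.3]
gripper_width: 37.4
gripper_force: 30.4
```

Call:
{"api": "play_rows", "payload": {"targets": [[0, 0, 0, 0, 0, 0, 1], [0, 0, 15, 0, 0, 0, 1], [0, 0, 12, 0, 0, 0, 1], [0, 0, 8, 0, 0, 0, 1], [0, 0, 0, 0, 0, 0, 1], [0, 0, 0, 0, 0, 0, 1]]}}

```text
time_s: 19.03
eef_pos: [433.3, 8.0, 147.6]
orientation: [0.707, 0.707, -0.001, -0.001]
force: [0.2, -0.1, -1.4]
gripper_width: 37.7
gripper_force: 30.4
```

Call:
{"api": "play_rows", "payload": {"targets": [[0, 1.5, 2, 0, 0, 0, 1], [0, 0, 2, 0, 0, 0, 1], [0, 0, 1, 0, 0, 0, 1], [0, 0, 0, 0, 0, 0, 1], [0, 0, 0, 0, 0, 0, 1], [0, 0, 0, 0, 0, 0, 1]]}}

```text
time_s: 19.53
eef_pos: [436.2, 7.5, 144.1]
orientation: [0.707, 0.707, 0.001, 0.001]
force: [0.5, -0.5, -0.3]
gripper_width: 37.0
gripper_force: 30.4
```

Call:
{"api": "play_rows", "payload": {"targets": [[0, 0, 0.7, 0, 0, 0, 1], [0, 0, 0.7, 0, 0, 0, 1], [0, 0, 0, 0, 0, 0, 1], [0, 0, 0, 0, 0, 0, 1]]}}

```text
time_s: 19.87
eef_pos: [436.0, 7.5, 142.5]
orientation: [0.707, 0.707, 0.0, 0.0]
force: [-0.2, -0.0, -0.7]
gripper_width: 37.2
gripper_force: 30.4
```

Call:
{"api": "play_rows", "payload": {"targets": [[0, 0, 0.7, 0, 0, 0, 1], [0, 0, 0.6, 0, 0, 0, 1], [0, 0, 0.5, 0, 0, 0, 1], [0, 0, 0, 0, 0, 0, 1], [0, 0, 0, 0, 0, 0, 1]]}}

```text
time_s: 20.28
eef_pos: [436.0, 7.5, 140.6]
orientation: [0.707, 0.707, 0.0, 0.0]
force: [-0.4, 0.2, -1.2]
gripper_width: 37.1
gripper_force: 30.4
```

Call:
{"api": "play_rows", "payload": {"targets": [[0, 0, 0.5, 0, 0, 0, 1], [0, 0, 0, 0, 0, 0, 1], [0, 0, 0, 0, 0, 0, 1]]}}

```text
time_s: 20.53
eef_pos: [436.0, 7.5, 140.2]
orientation: [0.707, 0.707, 0.0, 0.0]
force: [-0.3, -0.1, -2.0]
gripper_width: 37.6
gripper_force: 30.4
```

Call:
{"api": "play_rows", "payload": {"targets": [[0, 0, 0.5, 0, 0, 0, 1], [0, 0, 0.5, 0, 0, 0, 1], [0, 0, 0, 0, 0, 0, 1], [0, 0, 0, 0, 0, 0, 1]]}}

```text
time_s: 20.87
eef_pos: [436.2, 7.5, 139.8]
orientation: [0.707, 0.707, 0.0, 0.0]
force: [-2.5, -0.7, 5.7]
gripper_width: 37.2
gripper_force: 30.8
```

Call:
{"api": "play_rows", "payload": {"targets": [[0, 0, 0, 0, 0, 0, -1], [0, 0, 0, 0, 0, 0, -1], [0, 0, 0, 0, 0, 0, -1], [0, 0, 0, 0, 0, 0, -1], [0, 0, 0, 0, 0, 0, -1], [0, 0, -20, 0, 0, 0, -1], [0, 0, -30, 0, 0, 0, -1], [0, 0, -30, 0, 0, 0, -1]]}}

```text
time_s: 21.53
eef_pos: [434.6, 7.6, 218.9]
orientation: [0.707, 0.707, -0.001, -0.001]
force: [-0.2, -1.1, -0.9]
gripper_width: 85.5
gripper_force: 0.0
```

Call:
{"api": "play_rows", "payload": {"targets": [[15, 12, 0, 0, 0, 0, -1], [26, 22, 0, 0, 0, 0, -1], [26, 23, 0, 0, 0, 0, -1], [26, 23, 0, 0, 0, 0, -1], [26, 23, 0, 0, 0, 0, -1], [26, 23, 0, 0, 0, 0, -1], [26, 23, 0, 0, 0, 0, -1], [26, 23, 0, 0, 0, 0, -1]]}}

```text
time_s: 22.2
eef_pos: [608.9, 205.8, 218.8]
orientation: [0.707, 0.707, 0.0, 0.0]
force: [0.0, -0.6, 0.3]
gripper_width: 85.5
gripper_force: 0.0
```

Call:
{"api": "play_rows", "payload": {"targets": [[26, 23, 0, 0, 0, 0, -1], [16, 10, 0, 0, 0, 0, -1], [0, 0, 20, 0, 0, 0, -1], [0, 0, 20, 0, 0, 0, -1], [0, 0, 20, 0, 0, 0, -1], [0, 0, 0, 0, 0, 0, -1], [0, 0, 0, 0, 0, 0, -1], [0, 0, 0, 0, 0, 0, -1]]}}

```text
time_s: 22.87
eef_pos: [641.8, 246.4, 160.2]
orientation: [0.708, 0.707, 0.001, 0.001]
force: [0.3, 0.3, 1.2]
gripper_width: 85.6
gripper_force: 0.0
```

```bash
python3 - <<'E'
from rig import *
from look import *
s=read_state();print(s["eef_pos"],s["orientation"])
for n,b in(("side",(204,200)),("top",(283,268))):
    d=snapshot(n);print(n,top_at(d,b,173,19,win=30),top_at(d,b,125,25,win=25))
    print(top_at(d,[(278,142),(185,195)][n=="top"],125,25,win=25))
    if n=="side":cv2.imwrite("pics/s5.png",cv2.resize(d["color"][60:280,130:330],(545,600)))
E
```

```text
[641.8228002  246.3913551  160.18270544] [7.07518833e-01 7.06693726e-01 8.47083948e-04 6.00331461e-04]
side [439.1   1.7  22.   19.  437.4   1.3 169.  171.7] [ 4.350e+02 -3.000e-01  2.690e+01  2.500e+01  4.365e+02 -8.300e+00
  1.420e+02  1.246e+02]
[640.1 239.9  28.9  25.  642.4 239.   89.  122.6]
top [437.1  11.7  18.7  19.  436.9  11.5 213.  172.6] [435.9  11.1  24.9  25.  438.7   8.7 111.  124.9]
[641.  246.9  23.8  25.  638.6 235.7  55.  124.6]
```

View pics/s5.png

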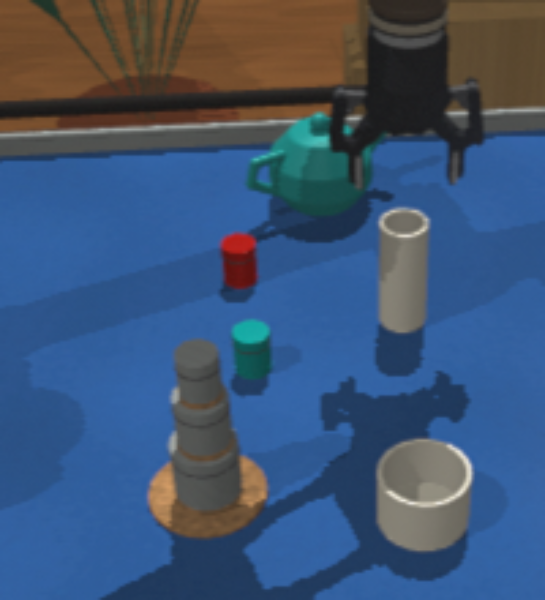

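The stack stands straight, with the small lid at (197,352) in the crop, and its centres agree within 2 mm. The open gripper is centred over the slim tumbler at (403,220).

Call:
{"api": "play_rows", "payload": {"targets": [[0.5, -0.5, 20, 0, 0, 0, -1], [0, 0, 25, 0, 0, 0, -1], [0, 0, 23, 0, 0, 0, -1], [0, 0, 12, 0, 0, 0, -1], [0, 0, 4, 0, 0, 0, -1], [0, 0, 0, 0, 0, 0, -1], [0, 0, 0, 0, 0, 0, -1]]}}

```text
time_s: 23.55
eef_pos: [642.0, 247.1, 76.9]
orientation: [0.707, 0.707, 0.001, 0.001]
force: [0.3, 0.5, 0.8]
gripper_width: 85.2
gripper_force: 0.0
```

Call:
{"api": "play_rows", "payload": {"targets": [[0, 0, 0, 0, 0, 0, 1], [0, 0, 0, 0, 0, 0, 1], [0, 0, 0, 0, 0, 0, 1], [0, 0, 0, 0, 0, 0, 1], [0, 0, 0, 0, 0, 0, 1], [0, 0, 0, 0, 0, 0, 1], [0, 0, 0, 0, 0, 0, 1], [0, 0, 0, 0, 0, 0, 1]], "newtons": 40}}

```text
time_s: 24.22
eef_pos: [641.8, 247.2, 77.1]
orientation: [0.707, 0.707, 0.001, 0.001]
force: [-1.3, 0.3, 6.1]
gripper_width: 49.1
gripper_force: 42.0
```

Call:
{"api": "play_rows", "payload": {"targets": [[0, 0, -10, 0, 0, 0, 1], [0, 0, -20, 0, 0, 0, 1], [0, 0, -25, 0, 0, 0, 1], [0, 0, -25, 0, 0, 0, 1], [0, 0, -20, 0, 0, 0, 1], [0, 0, 0, 0, 0, 0, 1], [0, 0, 0, 0, 0, 0, 1]]}}

```text
time_s: 24.8
eef_pos: [641.4, 247.0, 176.5]
orientation: [0.707, 0.707, 0.001, 0.001]
force: [-0.3, 0.8, -3.3]
gripper_width: 49.2
gripper_force: 42.0
```

Call:
{"api": "play_rows", "payload": {"targets": [[-15, 0, 0, 0, 0, 0, 1], [-28, -2, 0, 0, 0, 0, 1], [-32, -2, 0, 0, 0, 0, 1], [-32, -2, 0, 0, 0, 0, 1], [-32, -2, 0, 0, 0, 0, 1], [-32, -2, 0, 0, 0, 0, 1], [-32, -2, 0, 0, 0, 0, 1], [-32, -2, 0, 0, 0, 0, 1]]}}

```text
time_s: 25.47
eef_pos: [623.7, 9.5, 172.2]
orientation: [0.707, 0.707, -0.002, -0.002]
force: [0.7, 0.4, -1.2]
gripper_width: 49.1
gripper_force: 42.0
```

Call:
{"api": "play_rows", "payload": {"targets": [[-28, 0, 0, 0, 0, 0, 1], [-17, 0, 0, 0, 0, 0, 1], [-8, 0, 0, 0, 0, 0, 1], [0, 0, 10, 0, 0, 0, 1], [0, 0, 10, 0, 0, 0, 1], [0, 0, 0, 0, 0, 0, 1], [0, 0, 0, 0, 0, 0, 1], [0, 0, 0, 0, 0, 0, 1]]}}

```text
time_s: 26.13
eef_pos: [626.1, -39.8, 154.5]
orientation: [0.707, 0.707, 0.0, -0.0]
force: [-0.1, 0.4, -2.9]
gripper_width: 49.2
gripper_force: 41.9
```

```bash
python3 - <<'E'
from rig import *
from look import *
s=read_state();print(s["eef_pos"],s["orientation"])
a=[]
for n,b in(("side",(286,232)),("top",(303,205))):
    d=snapshot(n);print(n,top_at(d,b,60,42,win=30));u,v=b
    a.append(cv2.resize(d["color"][v-70:v+50,u-60:u+60],(400,400),interpolation=2))
cv2.imwrite("pics/s6.png",np.hstack(a))
E
```

```text
[626.06184813 -39.76950589 154.54758017] [ 7.06823787e-01  7.07389602e-01  1.11895569e-05 -2.92198071e-04]
side [627.5 -47.4  43.8  42.  625.9 -61.2 162.   58.3]
top [607.4 -12.1  24.4  42.  603.9  -8.1  33.   59.8]
```

View pics/s6.png

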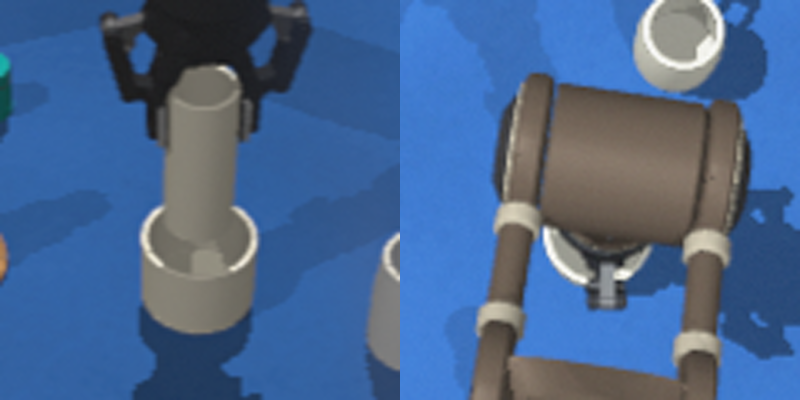

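The slim tumbler hangs upright above the wide tumbler's opening (side crop: body at (200,150), rim at (198,240)) and is centred. I lower it.

Call:
{"api": "play_rows", "payload": {"targets": [[-0.5, 1, 8, 0, 0, 0, 1], [0, 0, 12, 0, 0, 0, 1], [0, 0, 12, 0, 0, 0, 1], [0, 0, 12, 0, 0, 0, 1], [0, 0, 10, 0, 0, 0, 1], [0, 0, 6, 0, 0, 0, 1], [0, 0, 0, 0, 0, 0, 1], [0, 0, 0, 0, 0, 0, 1]]}}

```text
time_s: 26.9
eef_pos: [627.1, -41.7, 94.5]
orientation: [0.708, 0.707, -0.0, -0.0]
force: [-0.2, 0.4, -1.5]
gripper_width: 49.5
gripper_force: 42.0
```

Call:
{"api": "play_rows", "payload": {"targets": [[0, 0, 3, 0, 0, 0, 1], [0, 0, 3, 0, 0, 0, 1], [0, 0, 2, 0, 0, 0, 1], [0, 0, 0, 0, 0, 0, 1], [0, 0, 0, 0, 0, 0, 1], [0, 0, 0, 0, 0, 0, 1]]}}

```text
time_s: 27.4
eef_pos: [627.6, -41.7, 87.6]
orientation: [0.707, 0.707, 0.0, 0.0]
force: [0.6, 0.6, -2.0]
gripper_width: 48.9
gripper_force: 42.0
```

Call:
{"api": "play_rows", "payload": {"targets": [[1, 0, 1, 0, 0, 0, 1], [0, 0, 1, 0, 0, 0, 1], [0, 0, 1, 0, 0, 0, 1], [0, 0, 0.7, 0, 0, 0, 1], [0, 0, 0, 0, 0, 0, 1], [0, 0, 0, 0, 0, 0, 1]]}}

```text
time_s: 27.9
eef_pos: [627.4, -40.7, 83.5]
orientation: [0.707, 0.707, 0.0, 0.0]
force: [-0.3, 1.3, -1.5]
gripper_width: 48.9
gripper_force: 42.0
```

Call:
{"api": "play_rows", "payload": {"targets": [[0, 0, 0.5, 0, 0, 0, 1], [0, 0, 0.5, 0, 0, 0, 1], [0, 0, 0, 0, 0, 0, 1], [0, 0, 0, 0, 0, 0, 1]]}}

```text
time_s: 28.23
eef_pos: [627.7, -40.7, 83.2]
orientation: [0.707, 0.707, 0.0, 0.0]
force: [-1.0, 0.8, 0.5]
gripper_width: 49.1
gripper_force: 42.2
```

Call:
{"api": "play_rows", "payload": {"targets": [[0, 0, 0.5, 0, 0, 0, 1], [0, 0, 0, 0, 0, 0, 1], [0, 0, 0, 0, 0, 0, 1]]}}

```text
time_s: 28.48
eef_pos: [627.7, -40.7, 83.1]
orientation: [0.707, 0.707, 0.0, 0.0]
force: [-2.7, -0.2, 5.5]
gripper_width: 49.1
gripper_force: 42.6
```

Call:
{"api": "play_rows", "payload": {"targets": [[0, 0, 0, 0, 0, 0, -1], [0, 0, 0, 0, 0, 0, -1], [0, 0, 0, 0, 0, 0, -1], [0, 0, 0, 0, 0, 0, -1], [0, 0, 0, 0, 0, 0, -1], [0, 0, -10, 0, 0, 0, -1], [0, 0, -25, 0, 0, 0, -1], [0, 0, -35, 0, 0, 0, -1]]}}

```text
time_s: 29.15
eef_pos: [624.4, -40.3, 149.6]
orientation: [0.707, 0.707, -0.002, -0.003]
force: [0.6, 1.0, -1.6]
gripper_width: 85.5
gripper_force: 0.0
```

Call:
{"api": "play_rows", "payload": {"targets": [[0, 0, -35, 0, 0, 0, -1], [0, 0, -35, 0, 0, 0, -1], [30, 0, -10, 0, 0, 0, -1], [35, 0, 0, 0, 0, 0, -1], [35, 0, 0, 0, 0, 0, -1], [35, 0, 0, 0, 0, 0, -1], [35, 0, 0, 0, 0, 0, -1], [0, 0, 0, 0, 0, 0, -1]]}}

```text
time_s: 29.82
eef_pos: [627.2, 135.7, 233.3]
orientation: [0.706, 0.709, 0.002, -0.001]
force: [0.6, -0.1, -0.1]
gripper_width: 85.2
gripper_force: 0.0
```

Call:
{"api": "play_rows", "payload": {"targets": [[0, 0, 0, 0, 0, 0, -1], [0, 0, 0, 0, 0, 0, -1], [0, 0, 0, 0, 0, 0, -1], [0, 0, 0, 0, 0, 0, -1]]}}

```text
time_s: 30.15
eef_pos: [627.7, 127.9, 232.3]
orientation: [0.708, 0.706, 0.0, 0.0]
force: [0.2, 0.3, -0.4]
gripper_width: 85.5
gripper_force: 0.0
```

```bash
python3 - <<'E'
from rig import *
from look import *
s=read_state();print(s["eef_pos"],s["force"])
a=[]
for n,b in(("side",(286,232)),("top",(303,205))):
    d=snapshot(n);print(n,"wide",top_at(d,b,60,42,win=30),"slim",top_at(d,(b[0],b[1]-(25 if n=="side" else 5)),131,25,win=35))
    print("stack",top_at(d,[(204,200),(283,268)][n=="top"],173,19,win=30))
    a.append(cv2.resize(d["color"],(400,300)))
cv2.imwrite("pics/s7.png",np.hstack(a))
E
```

```text
[627.66395189 127.90317426 232.31514023] [ 0.20442069  0.34348204 -0.44629367]
side wide [627.2 -46.   43.7  42.  625.  -59.4 155.   58.2] slim [627.4 -45.9  27.5  25.  627.8 -46.1 137.  129.2]
stack [435.5   1.8  21.8  19.  437.2   1.7 165.  171.7]
top wide [627.  -36.9  41.7  42.  627.8 -37.1 161.   59.7] slim [627.7 -36.8  24.9  25.  627.  -36.3  98.  130.1]
stack [437.1  11.7  18.7  19.  436.8  11.5 211.  172.9]
```

View pics/s7.png

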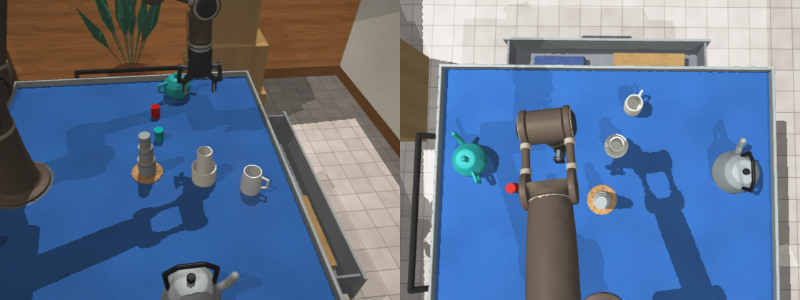

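The stack (side (145,155)) and the nested tumblers (side (204,165)) stand upright and centred. The wide tumbler has not moved, and the gripper is clear. I hand in the job.

```bash
python3 -c "from rig import *; print(hand_in())"
```

```text
the job is handed in; nothing more can be done
None
```

The job is handed in at about 30 s of the 102 s allowed: in the last pictures the caddies are stacked on the mat within about 2 mm of centre, the slim tumbler stands in the unmoved wide one, and the gripper is clear of everything; `hand_in()` returned no verdict.

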